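Find the rocking tin lid and press it home

TASK

One of the four identical wooden-lidded tins in the tray has a lid that is not pressed home, though it looks like the rest. Press near the edge of the lids, one after another, until you find the one that rocks, then press that lid down firmly in its middle until it is seated. Only press: do not lift or shift any lid, leave the other things where they stand, and finish with the hand clear.

Things in the scene. Friction and masses are not known exactly. Their poses are not given: they have to be found in the camera images.
- caddy: shallow square wooden tray, 262 x 262 mm, walls 32 mm high, fixed to the worktop; origin: centre of its underside, x and y along its sides, z up. The four tins stand in it in a square, 122 mm between neighbours' centres, sides parallel to the tray's.
- lid_1: one of four identical round wooden lids on white tins (further told under the other lids); which of them is the loose one, and which lies where, varies. 93 mm across. Origin: centre of the underside of its plate; z axis up; the flat top lies 7 mm above the origin, a skirt hangs 14 mm below it over the tin. The tins stand on unequal pads so that at the start all four lid tops lie level, 93 mm above the worktop: height does not tell which is loose.
- lid_2: one of four identical round wooden lids on white tins (further told under the other lids); which of them is the loose one, and which lies where, varies. A seated lid rests flat on its tin's rim (radius 42 mm) and does not give when pressed. The loose one also lies level, but on a hidden seal of radius 16 mm under its middle, 4.5 mm clear of the rim.
- lid_3: one of four identical round wooden lids on white tins (further told under the other lids); which of them is the loose one, and which lies where, varies. About 1 N on the loose lid's top, 30 to 40 mm from its middle, tips that side down 3 to 4 mm (0.17 rad) until it meets the rim; let go, it drops back level. Pressing there does not seat it.
- lid_4: one of four identical round wooden lids on white tins (further told under the other lids); which of them is the loose one, and which lies where, varies. A push of more than 12 N (15 to 20 N is good) within 10 mm of the loose lid's centre slides the seal down; the lid sinks 4.5 mm onto the rim, stays there and rocks no more.
- spice_jar: small glass spice jar with a cap, 46 mm across, 97 mm high, standing loose in the middle of the tray between the four tins (its top about 107 mm above the worktop); origin: centre of its underside. Not to be moved.
- tuna: flat round food tin, 86 mm across, 40 mm high, standing loose on the worktop beside the tray; origin: centre of its underside. Not to be moved.
- honey: glass jar with a metal cap, 71 mm across, 110 mm high, standing loose on the worktop beside the tray; origin: centre of its underside. Not to be moved.
- timer: kitchen timer, 59 mm across, 52 mm high, standing loose on the worktop beside the tray; origin: centre of its underside. Not to be moved.
- lemon: lemon, 72 x 57 x 58 mm, standing loose on the worktop beside the tray; origin: centre of its underside. Not to be moved.
- mug: dotted mug, 92 mm across, 93 mm high, standing loose on the worktop beside the tray; origin: centre of its underside. Not to be moved.
Mind the look-alikes: they are no part of the job. What is shaped like the lid_1 but blue or orange is not meant.

How it is judged:
By the outcome, as a careful person would: the job done as asked, in the order asked, and still so for the second after the job is handed in, with the robot touching nothing.
It also fails if it takes over 64 s, if anything falls off the work surface, if the arm or the gripper's body presses on something with over 40 N, if the wrist force passes 120 N, or if a joint passes its speed limit or range.

ROBOT

A 6-joint arm with a two-finger parallel gripper is mounted at the origin on a cart in front of the work surface, level with it; the furniture and walls round the work are solid. World frame = base frame: x ahead of the robot, y to its left, z up, the work surface at z = 0. Lengths are in m, angles in degrees, forces in N, time in s.
With the tool pointing down it reaches from about 0.15 to 0.775 m from the base axis. Payload 6.1 kg.
Tool frame: the origin (TCP) lies at the very end of the fingers, on their centre line; the grasp point (between the pads) lies env.grip_depth behind it (env.grip_depth is the distance from the TCP to the grasp point, in m); z points along the fingers, y is the line along which they close (so a half turn about z gives the same grasp; the last joint's range is limited). The gripper opens to 85 mm and grips with 20 to 120 N. Pads are 22 mm wide; open, the fingers measure 114 mm over their backs; the gripper's body (76 mm by 85 mm) begins 54 mm behind the grasp point. The pads swing forward as they close: fully open they stand 13 mm farther back than shut.
Start: joints at [-67.552, 7.208, -2.269, 80.523, 0, 90], TCP at [0.2, -0.485, 0.231] pointing down, gripper open.
Joint ranges: [-155.77, 155.77], [-54.66, 111.73], [-72.52, 77.12], [-102.08, 115.82], [-83.92, 84.16], [-180, 180]. Speed limits (degrees/s): [136.94, 136.94, 172.46, 180, 180, 180].

INTERFACE

Orientations are given as [roll, pitch, yaw] about the fixed x, y, z axes, in that order (R = Rz(yaw) Ry(pitch) Rx(roll)).
In Python, from cell import env, viewer gives the robot as it stands.
- The arm moves only by the shell command python3 -m creep 'ROWS'. ROWS is JSON, one flat list of numbers, 7 for each row, row after row: the shift along the tool's x, y, z as a fraction of full scale, then the turn, a rotation vector about the tool's x, y, z as a fraction of full scale, then the opening, from 0 (shut) to 1 (fully open). In form: [x, y, z, wx, wy, wz, claw, x, y, z, wx, wy, wz, claw, ...]. A call has 1 to 8 rows; each row is the pose to reach, as a shift and turn from the pose commanded when the call began, along the tool's axes at that moment; what a row does not reach only later rows make up. Full scale, the value 1, is 20 cm for a shift and 90 degrees for a turn. A row lasts 1/10 s, in which the tool goes at most 50 mm and 8.59 degrees, less where a joint would pass 70% of its speed; a pose out of reach is approached as far as the arm can. A call with a number of a shift or a turn outside -1 to 1 is refused whole. A call with a gripper value outside its range is refused whole. The fingers move at their own pace and stop on an object; the grip force is fixed at half the most. Time passes only in rows, so rows that repeat a pose let the fingers close. It gives the time, the measured TCP pose, the force, the opening and the grip force at its end, in the units of the state.
- env.state(): the state, without advancing time (a new reading comes with each control period).
- viewer.read_camera(name): name is "side" or "top" or "wrist"; returns the picture (480x640x3 uint8, red, green, blue); there is no depth.
- viewer.camera_params(name): a dict with "K" (3x3 intrinsics, pixels), "T" (4x4, takes a point from camera to world coordinates); the wrist camera has in their place "tool_from_camera" (4x4, takes a point from camera to tool coordinates, whose origin is the TCP and whose axes are the flange's). Camera axes: x right, y down, z forward; pixel columns grow to the right and rows downward; lengths in m; the calibration is good to about 2 mm. A picture is of the moment at which its call begins: read the wrist's pose just before it. camera_params takes no time and is no camera call.
- env.close_job(): hands the job in; it is judged then, once.
The state is a dict: "time_s": time; "qpos": joint angles; "qd": joint speeds; "joint_torque": joint torques, N m; "ee_pos": TCP position; "ee_rot": TCP orientation; "force": force on the tool from outside, world axes, zero at the start; "moment": the same for the moment, N m; "width": finger opening in m; "gripper_force": force on a finger pad.
Only numpy, scipy, OpenCV 4.12 (cv2) and the standard library are available. Lean on these libraries where they do the work, as an engineer would, in place of code of your own. Each camera call takes 0.05 s, during which the arm holds its last target. There are 200 camera calls.

## Working session

There is one attempt and no reset: what is moved stays moved. The work goes in short steps, Python scripts to look and compute and a shell command to move; the robot and the scene stay as the last step left them, time stands still between calls to the robot, and variables do not carry over. Pictures are saved under pics/ and viewed, at most 10 in all, crops included, and the job is handed in when it is done.

```bash
mkdir -p pics; python3 - <<'E'
from cell import env, viewer
import cv2, numpy as np
s=env.state(); print({k:np.round(v,3).tolist() for k,v in s.items()}, env.grip_depth)
for n in ("top","side"):
    im=viewer.read_camera(n); cv2.imwrite(f"pics/{n}0.png",im[...,::-1])
    p=viewer.camera_params(n); print(n,np.round(p["K"],1).tolist(),np.round(p["T"],3).tolist())
print(np.round(viewer.camera_params("wrist")["tool_from_camera"],3).tolist())
E
```

```text
{'time_s': 0.0, 'qpos': [-67.552, 7.242, -2.328, 80.525, -0.0, 90.001], 'qd': [0.027, -0.001, 0.096, 0.046, -0.074, -0.037], 'joint_torque': [-0.001, -43.592, 35.292, 0.017, -0.0, -0.0], 'ee_pos': [0.2, -0.485, 0.231], 'ee_rot': [-179.906, 0.0, 22.447], 'force': [0.197, -0.27, 0.095], 'moment': [-0.041, 0.005, -0.001], 'gripper_force': 0.0, 'width': 0.085} 0.0187
top [[480.3, 0.0, 319.4], [0.0, 480.3, 243.8], [0.0, 0.0, 1.0]] [[-0.028, -0.99, 0.137, 0.325], [-0.999, 0.031, 0.018, -0.041], [-0.022, -0.137, -0.99, 1.219], [0.0, 0.0, 0.0, 1.0]]
side [[585.8, 0.0, 326.6], [0.0, 585.8, 240.4], [0.0, 0.0, 1.0]] [[1.0, 0.001, 0.025, 0.435], [-0.02, -0.584, 0.811, -1.305], [0.015, -0.812, -0.584, 0.996], [0.0, 0.0, 0.0, 1.0]]
[[-0.0, -0.947, -0.322, 0.083], [1.0, -0.0, -0.001, 0.001], [0.001, -0.322, 0.947, -0.143], [0.0, 0.0, 0.0, 1.0]]
```

View pics/top0.png

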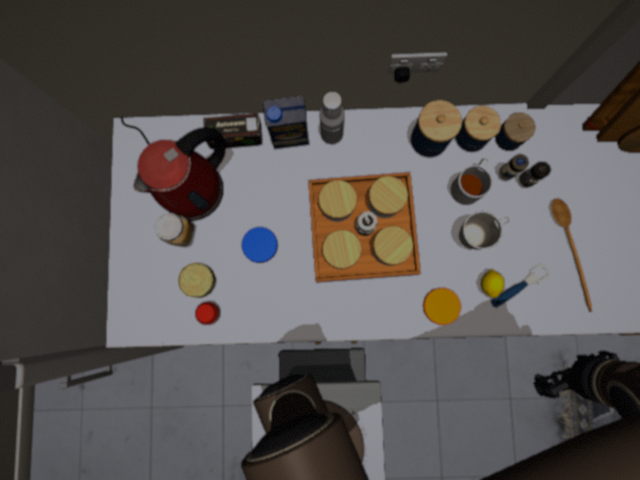

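View pics/side0.png

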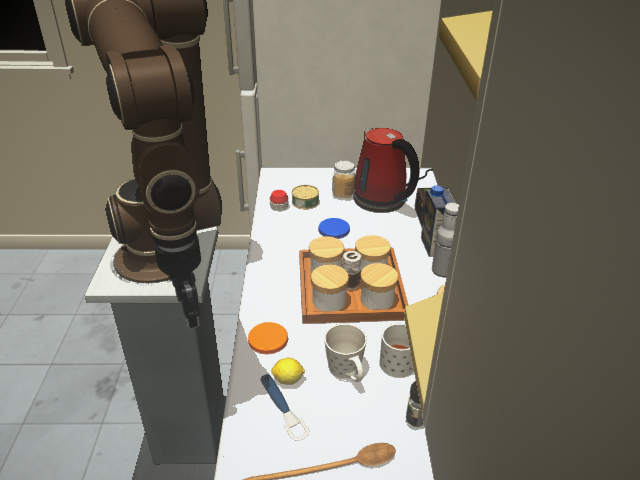

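The top view shows the four wooden lids at about (337,200), (388,196), (342,249) and (393,245), with the spice jar at (366,223). In the side view they are at about (326,246), (373,246), (330,278) and (379,278). I'll ignore the blue and orange discs.

```bash
cat > h.py <<'E'
import numpy as np, cv2
from cell import env, viewer
def ray(n,u,v):
    p=viewer.camera_params(n);K,T=np.array(p["K"]),np.array(p["T"])
    d=T[:3,:3]@np.linalg.inv(K)@[u,v,1]; return T[:3,3],d/np.linalg.norm(d)
def plane(n,u,v,z):
    o,d=ray(n,u,v); return o+d*(z-o[2])/d[2]
def tri(a,b):
    (o,d),(p,e)=a,b
    t=np.linalg.lstsq(np.c_[d,-e],p-o,rcond=None)[0]
    q,r=o+d*t[0],p+e*t[1]; return (q+r)/2,np.linalg.norm(q-r)
E
python3 - <<'E'
from h import *
seeds={"top":[(337,200),(388,196),(342,249),(393,245)],"side":[(326,246),(373,246),(330,278),(379,278)]}
C={}
for n in seeds:
    im=cv2.imread(f"pics/{n}0.png"); h=cv2.cvtColor(im,cv2.COLOR_BGR2HSV)
    for s in seeds[n]: print(n,s,h[s[1],s[0]])
    m=cv2.inRange(h,(14,60,110),(30,255,255)); m=cv2.morphologyEx(m,cv2.MORPH_OPEN,np.ones((3,3)))
    for c in cv2.findContours(m,cv2.RETR_EXTERNAL,cv2.CHAIN_APPROX_NONE)[0]:
        if cv2.contourArea(c)<250: continue
        (u,v),ax,_=e=cv2.fitEllipse(cv2.convexHull(c))
        if min(np.hypot(u-a,v-b) for a,b in seeds[n])>12: continue
        C.setdefault(n,[]).append((u,v)); print(n,round(u,1),round(v,1),np.round(ax,1),np.round(plane(n,u,v,.093),4))
for t in C["top"]:
    r=[tri(ray("top",*t),ray("side",*s)) for s in C["side"]]
    b=min(r,key=lambda x:abs(x[0][2]-.093)+x[1]); print(np.round(b[0],4),round(b[1],4))
q=plane("top",366,221,.107); print("jar",np.round(q,3))
E
```

```text
top (337, 200) [ 21 127 148]
top (388, 196) [ 22 125 147]
top (342, 249) [ 22 123 147]
top (393, 245) [ 22 122 148]
top 345.2 249.1 [41.7 47.7] [ 0.4667 -0.082   0.093 ]
top 393.6 245.1 [38.5 45.2] [ 0.4726 -0.1965  0.093 ]
top 338.1 197.7 [37.9 41.2] [ 0.5912 -0.0694  0.093 ]
top 388.5 194.0 [37.7 41.8] [ 0.5962 -0.1903  0.093 ]
side (326, 246) [ 21 115 242]
side (373, 246) [ 20 123 238]
side (330, 278) [ 20 124 239]
side (379, 278) [ 21 124 241]
side 329.3 278.6 [30.6 39.2] [ 0.4772 -0.2091  0.093 ]
side 379.2 277.1 [30.3 39.2] [ 0.5986 -0.2032  0.093 ]
side 326.0 249.3 [26.7 36.3] [ 0.4714 -0.0898  0.093 ]
side 372.7 248.0 [26.6 35.3] [ 0.593  -0.0842  0.093 ]
[ 0.4696 -0.0821  0.0869] 0.0042
[ 0.4757 -0.1977  0.0833] 0.0038
[ 0.5943 -0.0696  0.082 ] 0.0011
[ 0.5995 -0.1916  0.0833] 0.0018
jar [ 0.53  -0.133  0.107]
```

```bash
python3 -m creep '[0.2,-0.1,-0.17,0,0,0,0, 0.45,-0.2,-0.34,0,0,0,0, 0.7,-0.33,-0.34,0,0,0,0, 0.9,-0.45,-0.34,0,0,0,0, 1,-0.5,-0.34,0,0,0,0, 1,-0.5,-0.34,0,0,0,0]' && python3 -m creep '[0.25,-0.12,0,0,0,0.09,0, 0.5,-0.25,0,0,0,0.15,0, 0.75,-0.4,0,0,0,0.21,0, 0.9,-0.5,0,0,0,0.216,0, 1,-0.52,0,0,0,0.216,0, 1,-0.52,0,0,0,0.216,0, 1,-0.52,0,0,0,0.216,0]'
python3 - <<'E'
from h import *
s=env.state(); print({k:np.round(s[k],4).tolist() for k in ("time_s","ee_pos","ee_rot","force","width")})
cv2.imwrite("pics/w1.png",viewer.read_camera("wrist")[...,::-1])
E
```

```text
time_s: 0.7
ee_pos: [0.3495, -0.313, 0.2994]
ee_rot: [-180.0, -0.1, 22.8]
force: [0.2, 0.4, -0.2]
width: 0.0003
gripper_force: 0.0
time_s: 1.4
ee_pos: [0.4922, -0.144, 0.2986]
ee_rot: [-180.0, 0.1, 3.1]
force: [-0.6, 0.1, 0.7]
width: 0.0001
gripper_force: 0.0
{'time_s': 1.4, 'ee_pos': [0.4922, -0.144, 0.2986], 'ee_rot': [-179.998, 0.097, 3.0697], 'force': [-0.5637, 0.0709, 0.7313], 'width': 0.0001}
```

View pics/w1.png

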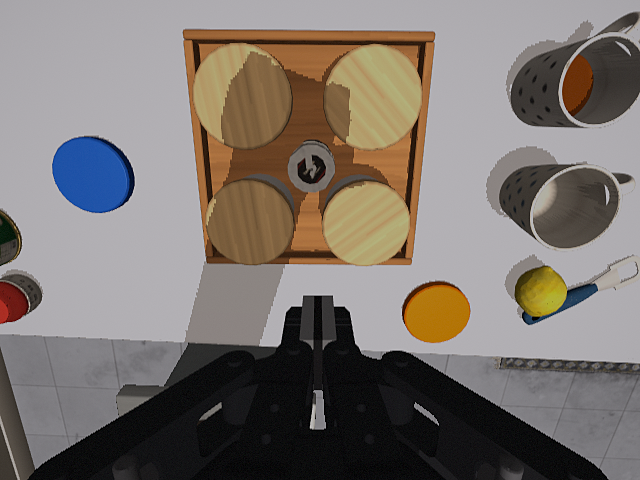

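The wrist view shows lids at about (243,96), (373,97), (250,222) and (366,223), with the jar cap at (312,167). The gripper's shadow falls on two of them.

```bash
cat >> h.py <<'E'
from scipy.spatial.transform import Rotation as R
def wray(u,v,pos,rot):
    p=viewer.camera_params("wrist");K,T=np.array(p["K"]),np.array(p["tool_from_camera"])
    W=np.eye(4);W[:3,:3]=R.from_euler("xyz",rot,degrees=True).as_matrix();W[:3,3]=pos
    T=W@T; d=T[:3,:3]@np.linalg.inv(K)@[u,v,1]; return T[:3,3],d
E
python3 - <<'E'
from h import *
s=env.state(); im=cv2.imread("pics/w1.png"); h=cv2.cvtColor(im,cv2.COLOR_BGR2HSV)
for u,v in [(200,100),(240,120),(400,120),(250,230),(366,240),(300,60),(310,230),(190,120)]: print((u,v),h[v,u])
P=[]
m=cv2.inRange(h,(15,50,60),(35,190,255)); m=cv2.morphologyEx(m,cv2.MORPH_OPEN,np.ones((5,5)))
for c in cv2.findContours(m,cv2.RETR_EXTERNAL,cv2.CHAIN_APPROX_NONE)[0]:
    if cv2.contourArea(c)<3000: continue
    (u,v),ax,_=cv2.fitEllipse(cv2.convexHull(c)); b=cv2.boundingRect(c)
    o,d=wray(u,v,s["ee_pos"],s["ee_rot"]); q=o+d*(.093-o[2])/d[2]
    P.append(q[:2]); print(np.round([u,v,*ax],1),b,np.round(q,4))
P=np.array(P)
if len(P)==4: 
    print("centre",P.mean(0)); print(np.round([[np.linalg.norm(a-b) for a in P] for b in P],4))
E
```

```text
(200, 100) [ 21  99 177]
(240, 120) [ 16 128 131]
(400, 120) [ 21 103 179]
(250, 230) [ 16 126 125]
(366, 240) [ 24  93 179]
(300, 60) [ 14 162 157]
(310, 230) [ 14 162 167]
(190, 120) [111  13 191]
[365.6 223.2  84.5  89. ] (322, 181, 88, 85) [ 0.479  -0.1958  0.093 ]
[249.2 221.7  85.2  89.4] (205, 179, 89, 86) [ 0.4743 -0.0752  0.093 ]
[372.6  97.1  98.2 107.9] (324, 44, 98, 107) [ 0.6    -0.1905  0.093 ]
[241.6  95.7  98.  108.1] (193, 43, 99, 107) [ 0.5949 -0.0695  0.093 ]
centre [ 0.53701335 -0.13273786]
[[0.     0.1207 0.1211 0.1714]
 [0.1207 0.     0.1706 0.1207]
 [0.1211 0.1706 0.     0.1211]
 [0.1714 0.1207 0.1211 0.    ]]
```

```bash
python3 -m creep '[-0.03,0.15,0.15,0,0,0,0, -0.06,0.3,0.3,0,0,0,0, -0.078,0.427,0.5,0,0,0,0, -0.078,0.427,0.7,0,0,0,0, -0.078,0.427,0.85,0,0,0,0, -0.078,0.427,0.95,0,0,0,0, -0.078,0.427,0.968,0,0,0,0, -0.078,0.427,0.968,0,0,0,0]'; for i in 1; do python3 -m creep '[0,0,0.03,0,0,0,0, 0,0,0.04,0,0,0,0, 0,0,0.05,0,0,0,0, 0,0,0.05,0,0,0,0]'; done
```

```text
time_s: 2.25
ee_pos: [0.4802, -0.2309, 0.1058]
ee_rot: [-180.0, 0.0, 2.9]
force: [-0.2, -1.0, -0.1]
width: -0.0002
gripper_force: 0.0
time_s: 2.65
ee_pos: [0.4813, -0.23, 0.0959]
ee_rot: [180.0, -0.0, 3.0]
force: [-0.2, -0.2, -0.1]
width: 0.0001
gripper_force: 0.0
```

Baseline noise is under 1 N. I'll step down in roughly 1 mm increments.

```bash
python3 -m creep '[0,0,0.005,0,0,0,0, 0,0,0.005,0,0,0,0]'; python3 -m creep '[0,0,0.005,0,0,0,0, 0,0,0.005,0,0,0,0]';python3 -m creep '[0,0,0.005,0,0,0,0, 0,0,0.005,0,0,0,0]';
```

```text
time_s: 2.85
ee_pos: [0.4813, -0.23, 0.0948]
ee_rot: [180.0, -0.0, 3.0]
force: [-0.2, -0.0, -0.5]
width: 0.0
gripper_force: 0.0
time_s: 3.05
ee_pos: [0.4811, -0.23, 0.0936]
ee_rot: [-180.0, 0.0, 3.0]
force: [-0.1, 0.2, 0.2]
width: 0.0002
gripper_force: 0.0
time_s: 3.25
ee_pos: [0.4812, -0.23, 0.0931]
ee_rot: [180.0, -0.0, 3.0]
force: [-0.1, 1.0, 3.2]
width: 0.0
gripper_force: 1.6
```

```bash
python3 -m creep '[0,0,0.005,0,0,0,0, 0,0,0.005,0,0,0,0]'; python3 -m creep '[0,0,0.005,0,0,0,0, 0,0,0.005,0,0,0,0]'
```

```text
time_s: 3.45
ee_pos: [0.4813, -0.2301, 0.093]
ee_rot: [180.0, -0.1, 3.0]
force: [-3.5, 1.3, 10.3]
width: -0.0
gripper_force: 5.0
time_s: 3.65
ee_pos: [0.4813, -0.2301, 0.093]
ee_rot: [179.9, -0.1, 3.0]
force: [-5.7, 3.3, 16.7]
width: -0.0001
gripper_force: 8.3
```

Lid A is seated: there was no give and the force rose to 17 N. Next is C (far right).

```bash
python3 -m creep '[0,0,-0.05,0,0,0,0, 0,0,-0.2,0,0,0,0, 0.15,0,-0.2,0,0,0,0, 0.35,0,-0.2,0,0,0,0, 0.55,0,-0.2,0,0,0,0, 0.605,0,-0.2,0,0,0,0, 0.605,0,-0.2,0,0,0,0, 0.605,0,-0.15,0,0,0,0]'; python3 -m creep '[0,0,0.08,0,0,0,0, 0,0,0.11,0,0,0,0, 0,0,0.13,0,0,0,0, 0,0,0.13,0,0,0,0]';  python3 -m creep '[0,0,0.01,0,0,0,0, 0,0,0.01,0,0,0,0]';  python3 -m creep '[0,0,0.005,0,0,0,0, 0,0,0.005,0,0,0,0]'
```

```text
time_s: 4.45
ee_pos: [0.6019, -0.2239, 0.1214]
ee_rot: [180.0, -0.1, 3.0]
force: [0.8, -0.0, 0.1]
width: 0.0003
gripper_force: 0.0
time_s: 4.85
ee_pos: [0.6011, -0.2238, 0.0944]
ee_rot: [-180.0, 0.0, 3.0]
force: [0.4, -0.3, -0.4]
width: -0.0001
gripper_force: 0.0
time_s: 5.05
ee_pos: [0.6021, -0.2238, 0.0931]
ee_rot: [180.0, -0.0, 3.0]
force: [-0.9, -1.2, 0.1]
width: 0.0002
gripper_force: 0.0
time_s: 5.25
ee_pos: [0.6023, -0.224, 0.0922]
ee_rot: [179.9, -0.0, 3.0]
force: [-0.1, -0.9, 1.1]
width: -0.0003
gripper_force: 0.8
```

```bash
python3 -m creep '[0,0,0.005,0,0,0,0, 0,0,0.005,0,0,0,0]';  python3 -m creep '[0,0,0.005,0,0,0,0, 0,0,0.005,0,0,0,0]'
```

```text
time_s: 5.45
ee_pos: [0.6023, -0.224, 0.0909]
ee_rot: [180.0, -0.0, 3.0]
force: [0.3, -2.6, 3.4]
width: 0.0001
gripper_force: 1.1
time_s: 5.65
ee_pos: [0.6024, -0.2241, 0.0906]
ee_rot: [179.9, -0.1, 3.0]
force: [-0.5, -1.3, 5.7]
width: -0.0001
gripper_force: 2.6
```

```bash
python3 -m creep '[0,0,0.005,0,0,0,0, 0,0,0.005,0,0,0,0]'; python3 - <<'E'
from h import *
cv2.imwrite("pics/w2.png",viewer.read_camera("wrist")[...,::-1])
cv2.imwrite("pics/s2.png",cv2.resize(viewer.read_camera("side")[220:340,290:430,::-1],None,fx=5,fy=5,interpolation=cv2.INTER_CUBIC))
E
python3 -m creep '[0,0,-0.01,0,0,0,0, 0,0,-0.04,0,0,0,0, 0,0,-0.05,0,0,0,0, 0,0,-0.05,0,0,0,0]'
python3 -c '
from h import *
cv2.imwrite("pics/w3.png",viewer.read_camera("wrist")[...,::-1])
a,b=[cv2.imread(f"pics/w{i}.png") for i in (2,3)]
cv2.imwrite("pics/w23.png",cv2.resize(np.hstack([a[100:400,120:520],b[100:400,120:520]]),(800,300)))'
```

```text
time_s: 5.85
ee_pos: [0.6025, -0.2241, 0.0904]
ee_rot: [179.9, -0.1, 3.0]
force: [-3.1, -1.4, 9.3]
width: -0.0004
gripper_force: 4.6
time_s: 6.35
ee_pos: [0.6021, -0.2235, 0.0988]
ee_rot: [-180.0, -0.0, 3.0]
force: [0.7, -0.2, 0.8]
width: 0.0
gripper_force: 0.0
```

View pics/w23.png

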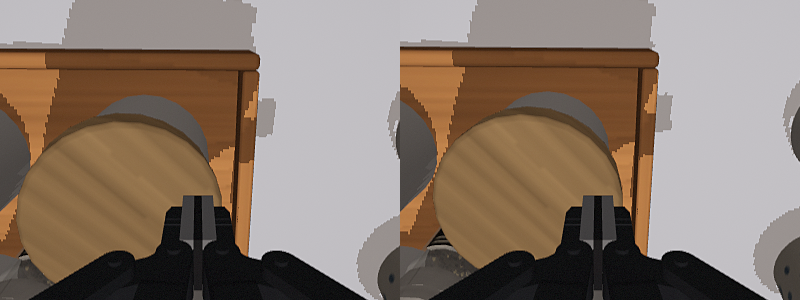

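The two crops, pressed and released, show lid C under the fingers at about (195,200), but any tilt is too small to see. The press gave about 2.5 mm at low force, which suggests rocking. I'll confirm with a slow press closer to the edge.

```bash
python3 -m creep '[0,0.02,0.01,0,0,0,0, 0,0.02,0.03,0,0,0,0, 0,0.02,0.03,0,0,0,0, 0,0.02,0.03,0,0,0,0]';for k in 1 2 3 4; do python3 -m creep '[0,0,0.003,0,0,0,0, 0,0,0.005,0,0,0,0, 0,0,0.005,0,0,0,0, 0,0,0.005,0,0,0,0]'; done
```

```text
time_s: 6.8
ee_pos: [0.602, -0.2277, 0.0924]
ee_rot: [-180.0, 0.0, 3.0]
force: [-0.9, 0.6, 0.3]
width: -0.0004
gripper_force: 0.3
time_s: 7.2
ee_pos: [0.6022, -0.2277, 0.0918]
ee_rot: [180.0, -0.0, 3.0]
force: [0.3, -0.5, 0.1]
width: 0.0001
gripper_force: 0.5
time_s: 7.6
ee_pos: [0.6023, -0.2277, 0.0907]
ee_rot: [180.0, -0.0, 3.0]
force: [-0.3, -1.4, 0.9]
width: -0.0001
gripper_force: 0.6
time_s: 8.0
ee_pos: [0.6024, -0.2278, 0.09]
ee_rot: [180.0, -0.0, 3.0]
force: [-0.5, -1.8, 3.8]
width: 0.0001
gripper_force: 1.9
time_s: 8.4
ee_pos: [0.6025, -0.2278, 0.0898]
ee_rot: [180.0, -0.1, 3.0]
force: [-1.9, -0.6, 8.2]
width: 0.0001
gripper_force: 4.0
```

Confirmed: lid C gives about 3 mm at about 1 N, and more nearer the edge. Now I'll press its middle.

```bash
python3 -m creep '[0,0,-0.02,0,0,0,0, 0,0,-0.06,0,0,0,0, 0,0,-0.08,0,0,0,0, 0,-0.1,-0.08,0,0,0,0, 0,-0.186,-0.08,0,0,0,0, 0,-0.186,-0.05,0,0,0,0, 0,-0.186,-0.03,0,0,0,0, 0,-0.186,-0.03,0,0,0,0]'; for k in 1 2 ; do python3 -m creep '[0,0,0.003,0,0,0,0, 0,0,0.005,0,0,0,0, 0,0,0.005,0,0,0,0]'; done
```

```text
time_s: 9.2
ee_pos: [0.5997, -0.1901, 0.0935]
ee_rot: [-180.0, 0.1, 3.0]
force: [-0.3, -0.1, -0.0]
width: -0.0001
gripper_force: 0.0
time_s: 9.5
ee_pos: [0.6003, -0.1909, 0.0937]
ee_rot: [180.0, -0.0, 3.0]
force: [-0.2, 0.1, -0.1]
width: -0.0003
gripper_force: 0.0
time_s: 9.8
ee_pos: [0.6004, -0.1908, 0.0931]
ee_rot: [180.0, -0.0, 3.0]
force: [0.2, -0.0, 2.0]
width: -0.0003
gripper_force: 1.3
```

```bash
for k in 1 2 3 4; do python3 -m creep '[0,0,0.003,0,0,0,0, 0,0,0.005,0,0,0,0, 0,0,0.005,0,0,0,0]'; done
```

```text
time_s: 10.1
ee_pos: [0.6004, -0.1908, 0.0931]
ee_rot: [179.9, -0.1, 3.0]
force: [-3.2, -0.7, 8.3]
width: 0.0002
gripper_force: 4.0
time_s: 10.4
ee_pos: [0.6005, -0.1908, 0.0925]
ee_rot: [179.9, -0.1, 3.0]
force: [-2.8, -0.1, 10.4]
width: 0.0002
gripper_force: 5.1
time_s: 10.7
ee_pos: [0.6005, -0.1908, 0.0915]
ee_rot: [179.9, -0.1, 3.0]
force: [-4.0, -0.5, 10.2]
width: 0.0002
gripper_force: 5.2
time_s: 11.0
ee_pos: [0.6005, -0.1908, 0.0905]
ee_rot: [179.9, -0.1, 3.0]
force: [-4.4, 0.4, 10.6]
width: -0.0004
gripper_force: 5.2
```

The seal is sliding down at about 10.5 N. I'll keep going until it bottoms out.

```bash
for k in 1 2 3 4; do python3 -m creep '[0,0,0.003,0,0,0,0, 0,0,0.005,0,0,0,0, 0,0,0.005,0,0,0,0]'; done
```

```text
time_s: 11.3
ee_pos: [0.6005, -0.1908, 0.0895]
ee_rot: [179.9, -0.1, 3.0]
force: [-4.0, 0.2, 11.0]
width: -0.0002
gripper_force: 5.2
time_s: 11.6
ee_pos: [0.6005, -0.1908, 0.0886]
ee_rot: [179.9, -0.1, 3.0]
force: [-4.8, -0.2, 10.5]
width: -0.0001
gripper_force: 5.4
time_s: 11.9
ee_pos: [0.6005, -0.1908, 0.0885]
ee_rot: [179.9, -0.1, 3.0]
force: [-5.4, 0.5, 16.1]
width: -0.0001
gripper_force: 7.9
time_s: 12.2
ee_pos: [0.6005, -0.1908, 0.0885]
ee_rot: [179.9, -0.2, 3.0]
force: [-7.2, 1.1, 21.4]
width: 0.0
gripper_force: 10.5
```

It has bottomed out: the lid sank 4.6 mm and now stands firm at 21 N. I'll lift straight up, back off and check.

```bash
python3 -m creep '[0,0,-0.01,0,0,0,0, 0,0,-0.02,0,0,0,0, 0,0,-0.06,0,0,0,0, 0,0,-0.2,0,0,0,0, 0,0,-0.4,0,0,0,0, 0,0,-0.6,0,0,0,0, 0,0,-0.8,0,0,0,0, 0,0,-1,0,0,0,0]'; python3 -m creep '[-0.15,0,0,0,0,0,0, -0.35,0,0,0,0,0,0, -0.5,0,0,0,0,0,0, -0.54,0.1,0,0,0,0,0, -0.54,0.1,0,0,0,0,0, -0.54,0.1,0,0,0,0,0]'
python3 - <<'E'
from h import *
cv2.imwrite("pics/w4.png",viewer.read_camera("wrist")[...,::-1])
im=viewer.read_camera("side")[...,::-1]; old=cv2.imread("pics/side0.png")
a,b=[cv2.resize(x[225:345,295:415],(400,400),interpolation=cv2.INTER_CUBIC) for x in (old,im)]
cv2.imwrite("pics/s4.png",np.hstack([a,b]))
E
```

```text
time_s: 13.0
ee_pos: [0.6, -0.1904, 0.2864]
ee_rot: [-180.0, 0.0, 3.0]
force: [-0.2, -0.6, 0.4]
width: 0.0001
gripper_force: 0.0
time_s: 13.6
ee_pos: [0.4935, -0.2163, 0.2848]
ee_rot: [-180.0, -0.0, 3.0]
force: [-0.0, 0.5, -0.0]
width: 0.0003
gripper_force: 0.0
```

View pics/w4.png

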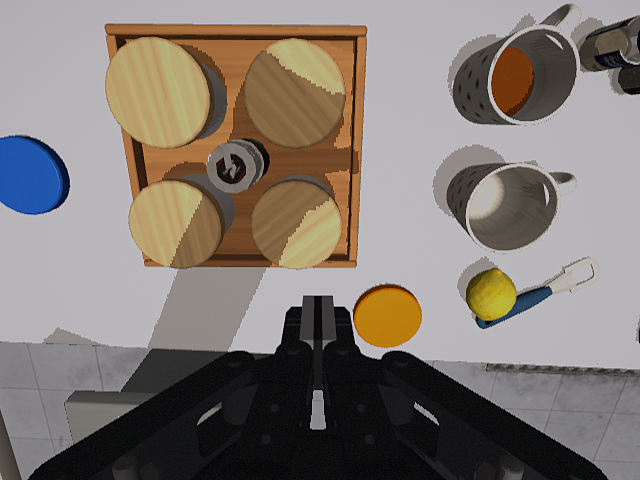

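View pics/s4.png

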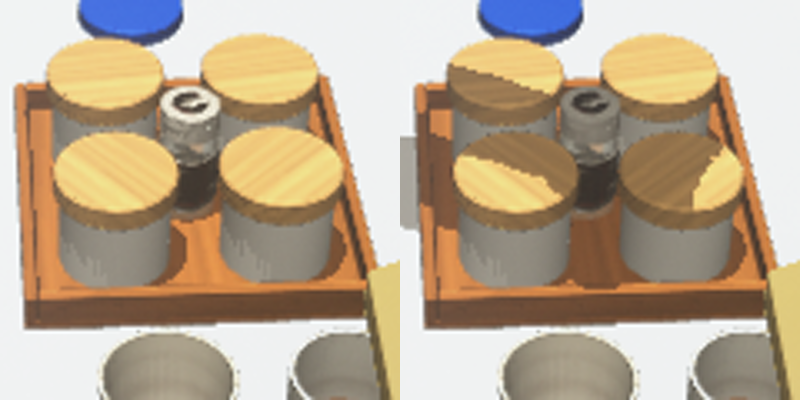

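The wrist view shows all four lids in place, with C level at (295,92) and the jar upright at (237,165). In the side crop (before on the left, after on the right), the front-right lid C sits slightly lower. Nothing else has shifted, and the hand is clear.

```bash
python3 -c '
from cell import env
print(env.close_job())'
```

```text
the job is handed in; nothing more can be done
None
```

The loose lid was the far-right one (seen from the robot): it rocked when pressed near its edge, I pressed its middle until it sank 4.6 mm and held firm at 21 N, and I handed the job in at about 14 s with the hand clear; I did not re-test its edge or press the two left-hand lids.

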